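# Set a sample-lane guide with a feeler gauge

## Robot

A 6-joint arm with a two-finger parallel gripper is mounted at the origin on the work surface. World frame = base frame: x ahead of the robot, y to its left, z up, the work surface at z = 0. Lengths are in m, angles in rad, forces in N, time in s.
With the tool pointing down it reaches from about 0.325 to 0.9 m from the base axis. Payload 6.1 kg.
Tool frame: the origin (TCP) lies midway between the tips of the shut fingers; the grasp point (between the pads) lies 19 mm behind it; x points along the fingers, y is the direction in which the jaws open and shut, and the axes are right-handed (so a half turn about x gives the same grasp; the last joint's range is limited). The gripper opens to 85 mm and grips with 20 to 120 N. Pads are 22 mm wide; open, the fingers measure 114 mm over their backs; the gripper's body (76 mm by 85 mm) begins 54 mm behind the grasp point. The pads swing forward as they close: fully open they stand 13 mm farther back than shut.
Start: joints at [1.071, 0.22, 1.526, -0, 1.395, -0.126], TCP at [0.228, 0.582, 0.203] pointing down, gripper open.
Joint ranges: [-2.98, 2.98], [-0.91, 2.08], [0.09, 2.57], [-1.24, 4.39], [0.2, 2.65], [-2.68, 2.68]. Speed limits (rad/s): [2.57, 2.57, 3.01, 3.14, 3.14, 3.14].

## Interface

Orientations are given as [roll, pitch, yaw] about the fixed x, y, z axes, in that order (R = Rz(yaw) Ry(pitch) Rx(roll)).
In Python, from plant import movep, move_l, set_joints, gripper_to, hold, inverse_kinematics, observe, get_image, get_calibration, Unreachable, job_done gives the robot as it stands. Calls block until the motion is done:
- movep(position, orientation): joint-space move of the TCP to a pose.
- move_l(position, feed=0.15, rotation=None, max_force=None): straight line of the TCP; rotation=None keeps the orientation; feed is the mean speed in m/s. With max_force (N) it stops when the force on the tool has changed by that much, and returns True; else False.
- set_joints(angles): joint-space move.
- gripper_to(opening, f_grip=None): finger opening in m; f_grip is the grip in N (None keeps the last); returns when the fingers have stopped.
- hold(seconds).
- inverse_kinematics(position, orientation): joint angles nearest the present ones, or None.
- observe(): the state.
- get_image(name): name is "scene" or "top"; returns (picture, depth): 384x512x3 uint8, red, green, blue; 384x512 float32, m along the optical axis (not along the pixel's ray), 0 where there is no reading.
- get_calibration(name): a dict with "intrinsics" (3x3 intrinsics, pixels), "dist_coeffs" ([k1, k2, p1, p2, k3] as OpenCV has them; the pictures are not rectified), "world_from_camera" (4x4, takes a point from camera to world coordinates). Camera axes: x right, y down, z forward; pixel columns grow to the right and rows downward; lengths in m; the calibration is good to about 2 mm. A picture is of the moment at which its call begins. get_calibration takes no time and is no camera call.
A pose or a line that the arm cannot do raises Unreachable and nothing moves.
- job_done(): hands the job in, once; it reports no verdict.
The state is a dict: "time_s": time; "q": joint angles; "joint_velocities": joint speeds; "joint_torque": joint torques, N m; "eef_pos": TCP position; "tcp_rot": TCP orientation; "ft_force": force on the tool from outside, world axes, zero at the start; "torque": the same for the moment, N m; "opening": finger opening in m.
Only numpy, scipy, OpenCV 4.12 (cv2) and the standard library are available. Lean on these libraries where they do the work, as an engineer would, in place of code of your own. Each camera call takes 0.05 s, during which the arm holds its last target.

## Task

Slide the blade of the feeler gauge into the gap between the rails of the sample feeder until its handle is nearly at the mouth, then push the sliding guide up until the blade is nipped between the rails. Draw the blade straight back out of the mouth, feeling it drag on both sides, and leave the guide at that setting. Park the gauge on the sloped rest, standing on its base with the blade pointing up the slope and the handle's back end against the ledge; keep the gauge upright throughout and leave the other things on the bench alone.

Things in the scene. Friction and masses are not known exactly. Their poses are not given: they have to be found in the camera images.
- gauge_grip (a point): Centre of the black ribbed handle of the loose feeler gauge (0.16 kg). Handle 40 long (x) x 24 thick (y) x 50 mm high (z), standing on its base, this point 25 mm above it. The steel blade (see blade_mid) reaches forward, +x, from the handle's front. It starts standing on the bench.
- blade_mid (a point): Middle of the gauge's flat steel blade: 60 mm long, 5 mm thick (y), 25 mm high, round-nosed, in the handle's middle plane, lower edge 4 mm above the base. This point is 50 mm ahead (+x) of the handle's centre, 16.5 mm above the base; the nose is 80 mm ahead of the handle's centre.
- lane_mouth (a point): Mouth (open near end) of the gap between the feeder's two aluminium rails (90 mm long, 32 high): on the deck's top (12 mm above the bench), on the fixed rail's inner face. +x into the gap, +y across it to the sliding rail. Fixed rail: y -30 to 0 mm. The deck reaches 90 mm out before the mouth: the handle stands there. 86 mm tall tubes behind the fixed rail at x 60-120, y -60.
- guide (a joint): Travel (m) of the sliding rail (guide) towards the fixed one: 0 wide open, 0.018 end of travel. Gap between the rails' faces = 20 mm minus this; free gap before the shoe 4 mm less. Moved by pushing, resists with about 5 N, stays where left. The 5 mm blade is first nipped by the shoe at 0.011 and held solid at 0.015.
- push_plate (a point): Centre of the outer face of the sliding rail's upright black push plate (50 mm long, 2 to 45 mm over the deck; this point 22.5 mm over the deck). Axes as lane_mouth's: push towards -y to close the gap. The face is 47 mm from that rail's inner face; the deck before it is clear for 45 mm.
- rest: Sloped white rest, fixed: plate 110 mm wide, 130 long, tilted 22 degrees, with a steel ledge 14 mm high along its low edge. Origin on the slope's surface at the middle of the ledge's inner face, 22 mm over the bench; +x up the slope, y along the ledge, z square out of the slope. The parked handle's centre is at x 20, z 25 mm here.
- gauge: The feeler gauge itself; origin under the middle of its handle, on the base.
- shoe: Spring-backed steel strip in the fixed rail's face, 20 mm high, x 10 to 78 mm from the mouth, slanted lead-in; it stands 4 mm into the gap and is pressed flush by about 2 N. Origin on its face, half-way along the rail, at deck height.
- rack: Bystander: white tube rack 90 x 150 x 45 mm with capped tubes to 98 mm high; origin under its middle.
- scanner: Bystander: dark hand-held code reader lying down, 190 x 62 x 48 mm; origin under it.
- tube_tray: Bystander: empty white tray 70 x 130 x 22 mm; origin under its middle.
- reagent: Bystander: jar 52 mm across, 60 mm high; origin under it.
- sample_pot: Bystander: clear pot 42 mm across, 50 mm high; origin under it.
Mind the look-alikes: they are no part of the job. What is shaped like the gauge but pink is not meant.

How it is judged:
By the outcome, as a careful person would: the job done as asked, in the order asked, and still so for the second after the job is handed in, with the robot touching nothing.
It also fails if it takes over 72 s, if anything falls off the work surface, if the arm or the gripper's body presses on something with over 40 N, if the wrist force passes 120 N, or if a joint passes its speed limit or range.

## Working session

There is one attempt and no reset: what is moved stays moved. The work goes in short steps, each a Python script; the robot and the scene stay as the last script left them, time stands still between calls to the robot, and variables do not carry over. Pictures are saved under pics/ and viewed, and the job is handed in when it is done.

```bash
ls; mkdir -p pics; python3 - <<'E'
from plant import *
import cv2,numpy as np
for n in("scene","top"):
    p,d=get_image(n); cv2.imwrite(f"pics/{n}0.png",p[:,:,::-1]); np.save(f"pics/{n}0.npy",d)
    c=get_calibration(n); print(n,np.round(c["intrinsics"],1).tolist(),c["dist_coeffs"],np.round(c["world_from_camera"],4).tolist())
s=observe();print(s)
E
```

```text
pics
scene [[393.1, 0.0, 250.1], [0.0, 393.1, 188.1], [0.0, 0.0, 1.0]] [-0.00163602  0.          0.          0.          0.        ] [[0.3424, 0.7685, -0.5405, 1.1679], [0.9396, -0.2801, 0.1969, -0.1658], [-0.0001, -0.5753, -0.818, 1.0395], [0.0, 0.0, 0.0, 1.0]]
top [[389.0, 0.0, 260.6], [0.0, 389.0, 191.0], [0.0, 0.0, 1.0]] [-0.07749816  0.          0.          0.          0.        ] [[-0.0712, -0.9755, 0.208, 0.2815], [-0.9975, 0.0704, -0.0116, 0.0916], [-0.0033, -0.2083, -0.9781, 1.1419], [0.0, 0.0, 0.0, 1.0]]
{'time_s': 0.1, 'q': array([ 1.07089002e+00,  2.21155289e-01,  1.52749776e+00,  1.26815731e-05,
        1.39470442e+00, -1.26125505e-01]), 'joint_velocities': array([ 0.00167129, -0.00271128, -0.00555268,  0.00155201,  0.00119392,
        0.00012034]), 'joint_torque': array([ 9.80601799e-04, -4.98244536e+01, -3.90546870e+01, -3.25143983e-04,
        5.68155214e-03,  4.03722709e-05]), 'eef_pos': array([0.22793751, 0.58131352, 0.20170315]), 'tcp_rot': array([-1.70399416,  1.56903147, -2.0777772 ]), 'ft_force': array([0.34369762, 0.07466257, 0.05632376]), 'torque': array([-0.04230612, -0.05369959, -0.01557554]), 'opening': 0.08561066526174108}
```

View pics/scene0.png

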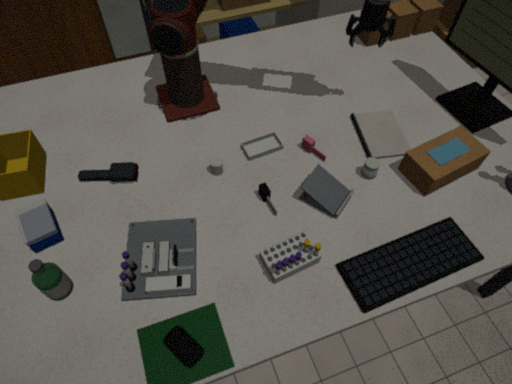

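View pics/top0.png

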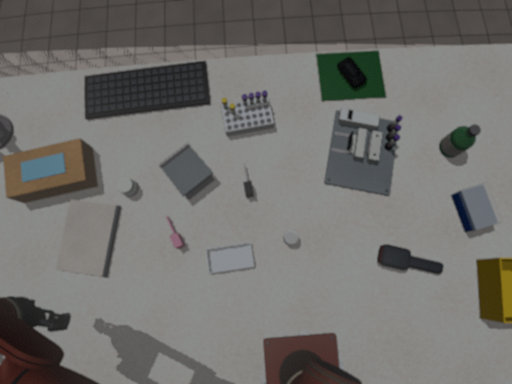

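The black gauge is at scene (265,195) / top (248,182). The pink look-alike is at scene (312,146) / top (176,235). The black one fits the description, so I'll confirm it in enlarged crops.

```bash
python3 - <<'E'
import cv2,numpy as np
def crop(n,x0,y0,w,h,s):
    p=cv2.imread(f"pics/{n}0.png")[y0:y0+h,x0:x0+w]
    p=np.clip(p.astype(float)*1.5,0,255).astype(np.uint8)
    return cv2.resize(p,None,fx=s,fy=s,interpolation=cv2.INTER_CUBIC)
cv2.imwrite("pics/c_t_feed.png",crop("top",320,100,95,100,6))
cv2.imwrite("pics/c_s_feed.png",crop("scene",115,210,95,95,6))
a=crop("top",150,130,120,125,5);cv2.imwrite("pics/c_t_g.png",a)
cv2.imwrite("pics/c_s_g.png",crop("scene",240,125,120,95,6))
E
```

```text
(no output)
```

View pics/c_t_feed.png

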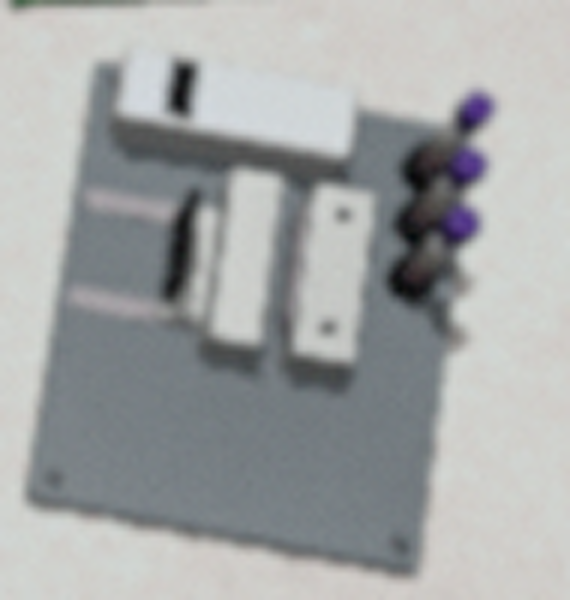

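View pics/c_s_feed.png

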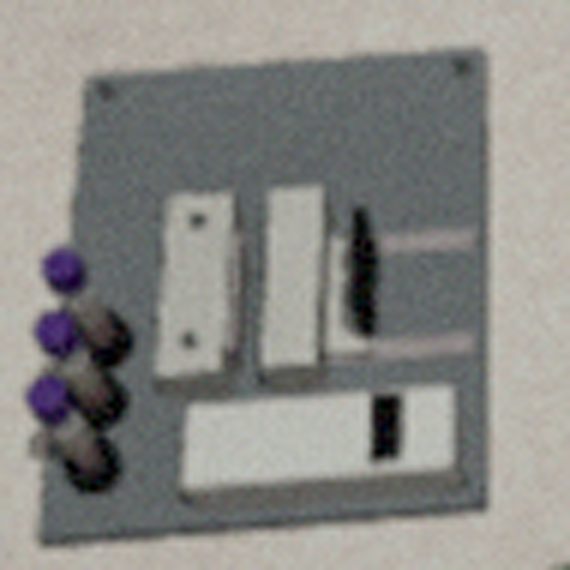

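View pics/c_t_g.png

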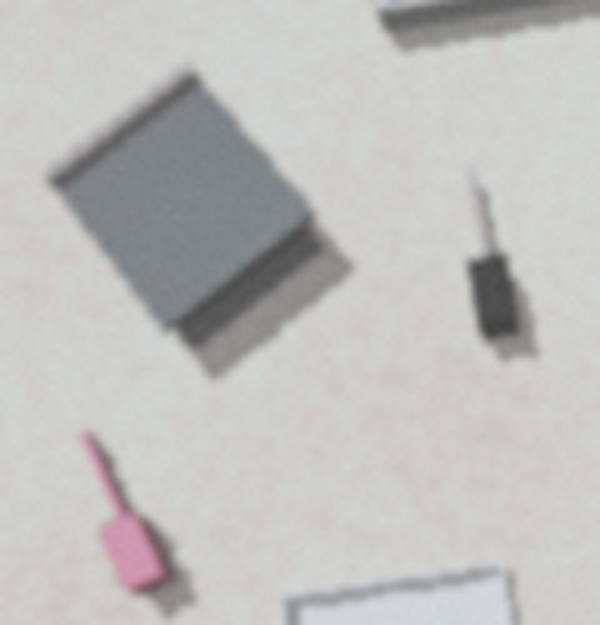

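View pics/c_s_g.png

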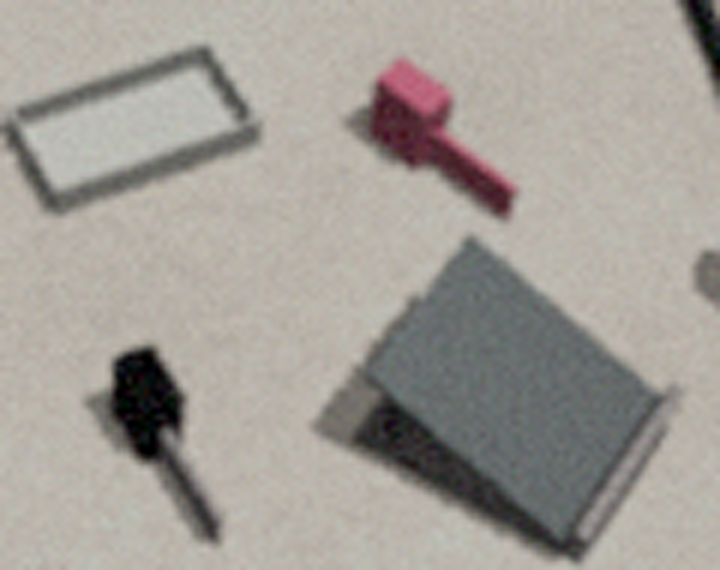

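The top crop confirms it: black ribbed handle with a steel blade pointing up the image. The pink one is the decoy. The feeder's mouth faces the robot, with the fixed rail on the right next to the tubes and the black push plate on the left. The rest's steel ledge is its upper-left edge in the top view. Next I'll measure all of this by depth.

```bash
cat > h.py <<'E'
import numpy as np,cv2
from plant import *
from scipy.spatial.transform import Rotation as Ro
def cloud(n,d):
    c=get_calibration(n);K=c["intrinsics"];H,W=d.shape
    u,v=np.meshgrid(np.arange(W),np.arange(H))
    xy=cv2.undistortPoints(np.stack([u,v],-1).reshape(-1,1,2).astype(float),K,c["dist_coeffs"]).reshape(H,W,2)
    P=np.concatenate([xy*d[...,None],d[...,None]],-1);T=c["world_from_camera"]
    return P@T[:3,:3].T+T[:3,3]
def ray(n,px,z):
    c=get_calibration(n);T=c["world_from_camera"]
    xy=cv2.undistortPoints(np.array(px,float).reshape(-1,1,2),c["intrinsics"],c["dist_coeffs"]).reshape(-1,2)
    D=np.c_[xy,np.ones(len(xy))]@T[:3,:3].T; o=T[:3,3]
    return o+D*((z-o[2])/D[:,2])[:,None]
def box(P):
    r=cv2.minAreaRect((P[:,:2]*1000).astype(np.float32)); return r
E
python3 - <<'E'
from h import *
for n,regs in (("top",dict(gauge=(225,155,40,50),feed=(320,100,95,100),rest=(150,135,75,75))),("scene",dict(gauge=(250,175,35,45),feed=(115,210,95,95),rest=(285,160,75,60)))):
    d=np.load(f"pics/{n}0.npy");X=cloud(n,d);p=cv2.imread(f"pics/{n}0.png")
    for k,(x,y,w,h) in regs.items():
        Q=X[y:y+h,x:x+w].reshape(-1,3);g=p[y:y+h,x:x+w].reshape(-1,3).astype(int)
        ok=d[y:y+h,x:x+w].ravel()>0;Q=Q[ok];g=g[ok]
        hz=np.histogram(Q[:,2],np.arange(-.01,.12,.005))[0];print(n,k,hz.tolist())
        if k=="gauge":
            s=(Q[:,2]>.045)&(Q[:,2]<.056);print(" top",s.sum(),Q[s].mean(0),box(Q[s]))
            s=(Q[:,2]>.012);print(" all",box(Q[s]))
            s=(Q[:,2]>.012)&(Q[:,2]<.036);print(" blade",Q[s].round(3).tolist()[:30])
        if k=="rest":
            s=(Q[:,2]>.025);A=np.c_[Q[s][:,:2],np.ones(s.sum())]
            for _ in range(4):
                c=np.linalg.lstsq(A,Q[s][:,2],rcond=None)[0]; r=Q[s][:,2]-A@c
                s[np.where(s)[0][abs(r)>.004]]=False;A=np.c_[Q[s][:,:2],np.ones(s.sum())]
            gm=np.hypot(*c[:2]);print(" plane",c,np.degrees(np.arctan(gm)),"upslope yaw",np.degrees(np.arctan2(c[1],c[0])),s.sum(),r.std())
        if k=="feed":
            s=(Q[:,2]>.040)&(Q[:,2]<.049)
            np.save(f"pics/feed_{n}.npy",Q)
E
```

```text
top gauge [20, 898, 891, 18, 3, 1, 5, 24, 12, 5, 2, 62, 53, 0, 0, 0, 0, 0, 0, 0, 0, 0, 0, 0, 0]
 top 115 [0.52549297 0.11416812 0.04969912] ((525.8591918945312, 114.1705551147461), (40.70868682861328, 23.408424377441406), 6.28696346282959)
 all ((554.3716430664062, 117.16063690185547), (98.0547866821289, 24.27918815612793), 5.77028226852417)
 blade [[0.603, 0.124, 0.033], [0.603, 0.122, 0.031], [0.601, 0.125, 0.03], [0.601, 0.122, 0.029], [0.599, 0.122, 0.023], [0.594, 0.122, 0.029], [0.594, 0.119, 0.03], [0.59, 0.122, 0.033], [0.59, 0.119, 0.032], [0.588, 0.123, 0.029], [0.589, 0.12, 0.027], [0.586, 0.123, 0.028], [0.586, 0.12, 0.026], [0.582, 0.12, 0.028], [0.579, 0.12, 0.029], [0.576, 0.12, 0.028], [0.575, 0.117, 0.03], [0.573, 0.121, 0.029], [0.573, 0.118, 0.027], [0.57, 0.121, 0.03], [0.57, 0.118, 0.026], [0.566, 0.121, 0.034], [0.567, 0.118, 0.028], [0.564, 0.118, 0.026], [0.561, 0.118, 0.027], [0.557, 0.118, 0.031], [0.557, 0.116, 0.03], [0.554, 0.119, 0.032], [0.554, 0.116, 0.031], [0.552, 0.119, 0.028]]
top feed [55, 2051, 2193, 658, 2434, 378, 115, 111, 89, 109, 470, 530, 9
[... 992 characters left out ...]
0.548, 0.126, 0.032], [0.53, 0.103, 0.013], [0.536, 0.104, 0.021], [0.541, 0.105, 0.027], [0.547, 0.106, 0.036], [0.549, 0.112, 0.034], [0.547, 0.116, 0.029], [0.547, 0.119, 0.029], [0.547, 0.123, 0.026], [0.545, 0.127, 0.022], [0.536, 0.104, 0.016], [0.542, 0.105, 0.024], [0.547, 0.106, 0.03], [0.548, 0.109, 0.029], [0.55, 0.111, 0.031]]
scene feed [39, 1927, 1446, 769, 2441, 261, 127, 160, 97, 121, 617, 662, 66, 38, 14, 19, 14, 14, 8, 16, 16, 41, 73, 2, 0]
scene rest [38, 1607, 1289, 141, 4, 15, 93, 153, 200, 149, 130, 124, 136, 133, 123, 124, 23, 0, 0, 0, 0, 0, 0, 0, 0]
 plane [-0.31109046 -0.21642349  0.29437944] 20.75508238889387 upslope yaw -145.17392995106587 929 0.0015939210967985246
```

```bash
python3 - <<'E'
from h import *
# rectified orthographic view at z=0.044 of feeder from top & scene
for n in("top","scene"):
    p=cv2.imread(f"pics/{n}0.png")
    c=get_calibration(n);T=np.linalg.inv(c["world_from_camera"])
    a=ray(n,[[367,160]] if n=="top" else [[160,258]],.044)[0];print(n,a)
    cx,cy=.62,-.175
    cx,cy=a[0],a[1]
    cx,cy=round(cx,2),round(cy,2)
    H=W=560; m=0.0005
    i,j=np.meshgrid(np.arange(H),np.arange(W),indexing="ij")
    X=np.stack([cx+(H/2-i)*m,cy+(W/2-j)*m,np.full(i.shape,.044)],-1).reshape(-1,3)
    uv=cv2.projectPoints(X,cv2.Rodrigues(T[:3,:3])[0],T[:3,3],c["intrinsics"],np.array(c["dist_coeffs"]))[0].reshape(H,W,2).astype(np.float32)
    o=cv2.remap(p,uv[...,0],uv[...,1],cv2.INTER_CUBIC);o=np.clip(o*1.4,0,255).astype(np.uint8)
    for k in range(0,560,40): 
        cv2.putText(o,f"{cy+(W/2-k)*m:.2f}",(k,10),0,.3,(0,0,255));cv2.putText(o,f"{cx+(H/2-k)*m:.2f}",(0,k),0,.3,(0,0,255))
    cv2.imwrite(f"pics/ortho_{n}.png",o)
E
```

```text
top [ 0.58586344 -0.241523    0.044     ]
scene [ 0.64629417 -0.23969368  0.044     ]
```

View pics/ortho_top.png

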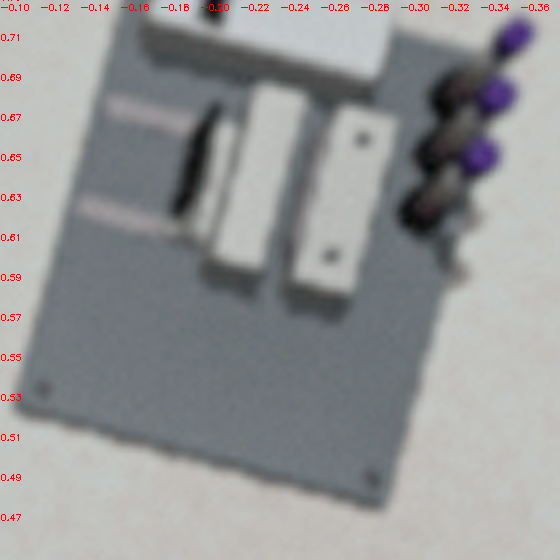

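View pics/ortho_scene.png

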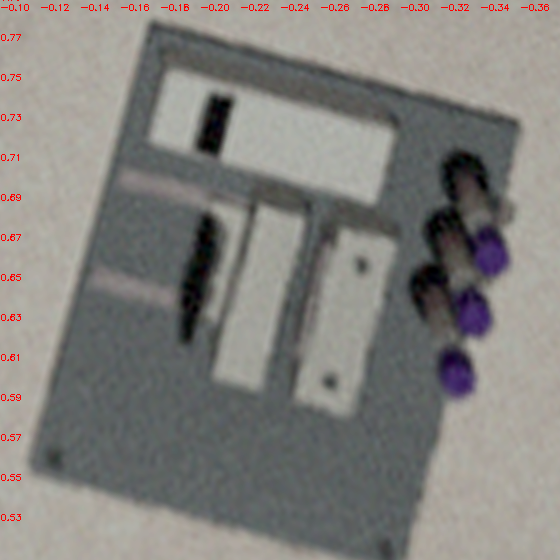

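The two cameras agree on the fixed rail's near inner corner: ortho (293,282) in top and (293,402) in scene give the mouth at about (0.589, -0.2465), with lane yaw about -15.3°. The gap looks wide open. Next I'll measure the rest on its slope plane.

```bash
python3 - <<'E'
from h import *
cf=np.array([-.311,-.2178,.2948])
yaw=np.radians(-145);outs=[]
h=np.array([np.cos(yaw),np.sin(yaw),0]);ux=np.array([h[0],h[1],np.hypot(*cf[:2])]);ux/=np.linalg.norm(ux)
uz0=np.array([-cf[0],-cf[1],1]);uz0/=np.linalg.norm(uz0);uy=np.cross(uz0,ux)
c0=ray("top",[[150+181/5,130+200/5]],.045)[0][:2];c0=np.round(c0,2);O=np.array([*c0,cf@[*c0,1]]);print("O",O,"ux",ux,"uy",uy)
for n in("top","scene"):
    p=cv2.imread(f"pics/{n}0.png");c=get_calibration(n);T=np.linalg.inv(c["world_from_camera"])
    H,W=400,360;m=.0005
    i,j=np.meshgrid(np.arange(H),np.arange(W),indexing="ij")
    X=O+(((H/2-i)*m)[...,None]*ux+((W/2-j)*m)[...,None]*uy)
    uv=cv2.projectPoints(X.reshape(-1,3),cv2.Rodrigues(T[:3,:3])[0],T[:3,3],c["intrinsics"],np.array(c["dist_coeffs"]))[0].reshape(H,W,2).astype(np.float32)
    o=cv2.remap(p,uv[...,0],uv[...,1],cv2.INTER_CUBIC);outs.append(np.clip(o*1.4,0,255).astype(np.uint8))
    d=np.load(f"pics/{n}0.npy");Q=cloud(n,d).reshape(-1,3)-O
    L=np.c_[Q@ux,Q@uy,Q@uz0]*1000
    s=(abs(L[:,0])<110)&(abs(L[:,1])<80)
    L=L[s]
    for lo in range(-100,90,6):
        b=L[(L[:,0]>=lo)&(L[:,0]<lo+6)&(abs(L[:,1])<40)]
        print(lo,np.round(np.percentile(b[:,2],[10,50,90]),1),end=";")
    on=L[abs(L[:,2])<4];print();
    for lo in range(-50,60,20):
        b=on[(on[:,0]>=lo)&(on[:,0]<lo+20)];print(lo,b[:,1].min().round(1),b[:,1].max().round(1))
cv2.imwrite("pics/ortho_rest.png",np.hstack(outs))
E
```

```text
O [0.59     0.29     0.048148] ux [-0.76581091 -0.53622657  0.35495734] uy [ 5.73584331e-01 -8.19146516e-01  2.53842083e-05]
-100 [-13.2 -11.7  -9.4];Traceback (most recent call last):
  File "<stdin>", line 20, in <module>
    return _quantile_unchecked(
        a, q, axis, out, overwrite_input, method, keepdims, weights)
    return _ureduce(a,
                    func=_quantile_ureduce_func,
    ...<5 lines>...
                    overwrite_input=overwrite_input,
                    method=method)
    r = func(a, **kwargs)
    result = _quantile(arr,
                       quantiles=q,
    ...<2 lines>...
                       out=out,
                       weights=wgt)
    slices_having_nans = np.isnan(arr[-1, ...])
                                  ~~~^^^^^^^^^
IndexError: index -1 is out of bounds for axis 0 with size 0
```

```bash
python3 - <<'E'
from h import *
cf=np.array([-.311,-.2178,.2948])
yaw=np.radians(-145);outs=[]
h=np.array([np.cos(yaw),np.sin(yaw),0]);ux=np.array([h[0],h[1],np.hypot(*cf[:2])]);ux/=np.linalg.norm(ux)
uz0=np.array([-cf[0],-cf[1],1]);uz0/=np.linalg.norm(uz0);uy=np.cross(uz0,ux)
c0=np.array([.59,.29]);O=np.array([*c0,cf@[*c0,1]])
for n in("top","scene"):
    p=cv2.imread(f"pics/{n}0.png");c=get_calibration(n);T=np.linalg.inv(c["world_from_camera"])
    H,W=400,360;m=.0005
    i,j=np.meshgrid(np.arange(H),np.arange(W),indexing="ij")
    X=O+(((H/2-i)*m)[...,None]*ux+((W/2-j)*m)[...,None]*uy)
    uv=cv2.projectPoints(X.reshape(-1,3),cv2.Rodrigues(T[:3,:3])[0],T[:3,3],c["intrinsics"],np.array(c["dist_coeffs"]))[0].reshape(H,W,2).astype(np.float32)
    o=cv2.remap(p,uv[...,0],uv[...,1],cv2.INTER_CUBIC);outs.append(np.clip(o*1.4,0,255).astype(np.uint8))
    d=np.load(f"pics/{n}0.npy");Q=cloud(n,d).reshape(-1,3)-O
    L=np.c_[Q@ux,Q@uy,Q@uz0]*1000
    for lo in range(-86,80,4):
        b=L[(L[:,0]>=lo)&(L[:,0]<lo+4)&(abs(L[:,1])<40)]
        if len(b): print(lo,np.round(np.percentile(b[:,2],[10,50,90]),1),end=";")
    on=L[(abs(L[:,2])<4)&(abs(L[:,1])<80)];print();
    for lo in range(-50,60,20):
        b=on[(on[:,0]>=lo)&(on[:,0]<lo+20)];print(lo,b[:,1].min().round(1),b[:,1].max().round(1))
cv2.imwrite("pics/ortho_rest.png",np.hstack(outs))
E
```

```text
-82 [9.9 9.9 9.9];-78 [ 9.3 10.9 13.7];-74 [-0.7 11.8 14. ];-70 [-2.3  5.2 11.7];-66 [-3.6 -1.6  5. ];-62 [-3.1 -1.1  0.1];-58 [-3.7 -2.2 -1.1];-54 [-3.3 -1.7  0.7];-50 [-3.1 -1.2  1. ];-46 [-3.  -0.5  1.7];-42 [-2.6 -0.8  1.6];-38 [-2.7 -1.   0.4];-34 [-3.6 -0.8  0.7];-30 [-3.4 -0.8  0.9];-26 [-3.3 -0.9  1.3];-22 [-3.2 -0.7  1. ];-18 [-2.1 -0.4  1.4];-14 [-2.6  0.   1.5];-10 [-2.3 -0.5  1.1];-6 [-3.2 -0.9  0.9];-2 [-1.4 -0.1  2.2];2 [-2.8 -0.4  2.4];6 [-2.5  0.3  1.6];10 [-1.6  0.2  2.3];14 [-2.  -0.   2.4];18 [-2.4 -0.4  2.2];22 [-2.1  0.4  2.1];26 [-57.8  -1.3   1.3];30 [-58.1 -47.3   1. ];34 [-60.8 -55.9   1.5];38 [-67.  -59.4   1.1];42 [-69.7 -65.6   1. ];46 [-70.9  -1.7   1.9];50 [-73.6 -68.8   2. ];54 [-75.2 -67.6   1.5];58 [-75.2  -6.7   1.7];62 [-78.4 -74.8   1.4];66 [-79.9 -76.8 -74.5];70 [-82.2 -78.5 -76.6];74 [-83.4 -80.7 -78.6];78 [-85.6 -82.  -78.5];
-50 -53.5 54.1
-30 -55.2 54.1
-10 -55.7 54.4
10 -55.2 54.4
30 -55.3 54.5
50 -55.2 54.3
-86 [-15.5 -13.2 -10.9];-82 [8.8 8.8 8.8];-78 [ 9.7 12.1 14.4];-74 [-0.8 10.6 13.8];-70 [-3.8 -1.2  6.8];-66 [-4.1 -2.1  0.9];-62 [-3.2 
[... 157 characters left out ...]
;-30 [-3.4 -1.   1.6];-26 [-4.5 -1.1  1.4];-22 [-3.3 -1.1  1. ];-18 [-7.3 -0.4  1.7];-14 [-5.1 -0.8  1.1];-10 [-3.5 -0.8  1.2];-6 [-4.8 -0.4  3.1];-2 [-7.1 -1.1  1.1];2 [-46.2  -0.    2.6];6 [-42.2  -0.5   2.1];10 [-50.4  -0.2   2.7];14 [-52.1   0.2   2.7];18 [-4.5 -0.6  2.3];22 [-3.8 -0.5  2.2];26 [-2.   0.4  2.5];30 [-4.7 -0.2  2.5];34 [-58.3   1.    3.3];38 [-66.1   0.1   2.6];42 [-67.8   0.3   3.3];46 [-71.6  -0.1   2.8];50 [-73.7  -0.6   1.8];54 [-75.5  -3.7   1.7];58 [-76.3 -72.7   2.9];62 [-78.4 -75.9 -72.1];66 [-80.4 -78.1 -76.4];70 [-82.3 -78.2 -76.9];74 [-84.4 -81.  -77.7];78 [-84.6 -82.2 -80.6];
-50 -55.0 57.4
-30 -52.8 55.6
-10 -54.9 58.5
10 -54.3 56.5
30 -53.8 56.1
50 -54.6 57.0
```

View pics/ortho_rest.png

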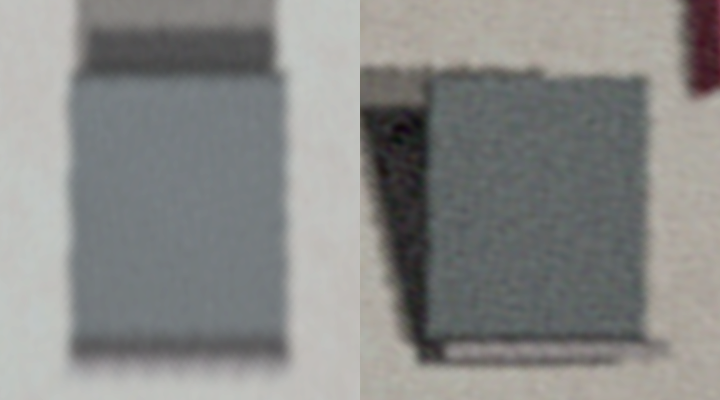

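```bash
cat >> h.py <<'E'
LY=np.radians(-15.3)
M=np.array([.589,-.2465,.012])
lx=np.array([np.cos(LY),np.sin(LY),0]);ly=np.array([-np.sin(LY),np.cos(LY),0]);ez=np.array([0,0,1.])
def lane(x,y,z): return M+x*lx+y*ly+z*ez
def rot(gx,gz,s):
    "tool rpy for gauge axes gx(forward), gz(up), jaw sign s"
    gy=np.cross(gz,gx);X=-gz;Y=s*gy
    return Ro.from_matrix(np.c_[X,Y,np.cross(X,Y)]).as_euler("xyz")
G=np.array([.528,.1143,0]);GY=np.radians(6.8);gxG=np.array([np.cos(GY),np.sin(GY),0])
RY=np.radians(-145);t=np.radians(22)
hh=np.array([np.cos(RY),np.sin(RY),0]);rx=np.cos(t)*hh+np.sin(t)*ez;rz=-np.sin(t)*hh+np.cos(t)*ez;ry=np.cross(rz,rx)
R0=np.array([.642,.3256,.022])
def rest(x,y,z): return R0+x*rx+y*ry+z*rz
E
python3 - <<'E'
from h import *
for n in("top","scene"):
    Q=np.load(f"pics/feed_{n}.npy")-M;L=np.c_[Q@lx,Q@ly,Q[:,2]]*1000
    s=(L[:,2]>36)&(L[:,2]<52)&(L[:,0]>20)&(L[:,0]<72)&(L[:,1]>48)&(L[:,1]<75)
    b=L[s];print(n,"plate",s.sum(),np.percentile(b,[3,50,97],axis=0).round(1).tolist())
    s=(L[:,2]>12)&(L[:,2]<46)&(L[:,0]>10)&(L[:,0]<80)&(L[:,1]>52)&(L[:,1]<75)
    print(" plate y hist",np.histogram(L[s][:,1],np.arange(52,76,1))[0])
    s=(L[:,2]>26)&(L[:,2]<38)&(L[:,0]>10)&(L[:,0]<80)
    print(" rail y hist from -34",np.histogram(L[s][:,1],np.arange(-36,62,2))[0])
    s=(L[:,2]>26)&(L[:,2]<38)&(L[:,1]>-28)&(L[:,1]<-2); print(" rail x",np.percentile(L[s][:,0],[2,98]))
    for nm,f in(("deck",(abs(L[:,2])<4)),):
        b=L[f];print(nm,np.percentile(b,[.5,99.5],axis=0).round(0).tolist())
    s=(L[:,0]>95);print(" block z",np.percentile(L[s&(L[:,1]>-30)&(L[:,2]>15)],[5,50,95],axis=0).round(0).tolist())
def q(p,r):
    a=inverse_kinematics(list(p),list(r));return None if a is None else np.round(a,2).tolist()
print("start",observe()["q"].round(2))
for s in(1,-1):
    print(s,"grasp",q(G+.007*ez,rot(gxG,ez,s)),"lane-out",q(lane(-.13,.012,.05),rot(lx,ez,s)),"lane-in",q(lane(-.023,.012,.007),rot(lx,ez,s)))
    print("   push",q(lane(.046,.085,.02),rot(lx,ez,s)),"rest",q(rest(.02,0,.007),rot(rx,rz,s)),q(rest(.03,0,.09),rot(rx,rz,s)))
E
```

```text
top plate 42 [[22.4, 57.8, 38.0], [42.7, 61.8, 44.2], [67.8, 64.5, 47.6]]
 plate y hist [ 0  0  0  0  0  4  5  4  4  4  8 19 10  3  0  0  0  0  0  0  0  0  0]
 rail y hist from -34 [ 0  0  0  7 16 17 12 16 15 16 12 14 16 14 14 14 18 10 19  9  9  0  0  0
  0  0  0 10 13 14 13 19 13 16 16 13 14 12 17 11  4  0  0  0  0  0  0  1]
 rail x [  1.54158133 141.00771466]
deck [[-89.0, -84.0, -4.0], [149.0, 114.0, 4.0]]
 block z [[107.0, -7.0, 19.0], [122.0, 46.0, 35.0], [144.0, 100.0, 39.0]]
scene plate 43 [[24.4, 61.1, 37.2], [45.4, 64.3, 43.7], [70.3, 66.7, 47.9]]
 plate y hist [ 0  0  0  0  0  0  0  0  3 12  2  3 12 20 13  4  0  0  0  0  0  0  0]
 rail y hist from -34 [ 0  0  0  2 16 14 22 15 13 16 18 17 18 14 19 18 18 14 25 10 12  2  0  0
  0  0  0  7 17 21 16 14 15 19 18 13 21 14 14 23  1  0  0  0  0  0  0  0]
 rail x [  4.83803634 144.61669759]
deck [[-87.0, -82.0, -4.0], [152.0, 117.0, 4.0]]
 block z [[110.0, -6.0, 20.0], [132.0, 47.0, 34.0], [147.0, 102.0, 38.0]]
start [ 1.07  0.22  1.53  0.    1.39 -0.13]
1 grasp [0.07, 0.25, 1.89, -0.0, 1.0, -1.62] lane-out [-0.56, 0.09, 1.95, 0.0, 1.1, -1.87] lane-in [-0.51, 0.39, 1.69, 0.0, 1.07, -1.81]
   push [-0.38, 0.5, 1.5, 0.0, 1.14, -1.68] rest [0.4, 0.89, 0.95, -0.08, 1.68, 1.36] [0.4, 0.89, 0.8, -0.08, 1.83, 1.36]
-1 grasp [0.07, 0.25, 1.89, -0.0, 1.0, 1.52] lane-out [-0.56, 0.09, 1.95, 0.0, 1.1, 1.28] lane-in [-0.51, 0.39, 1.69, 0.0, 1.07, 1.33]
   push [-0.38, 0.5, 1.5, 0.0, 1.14, 1.46] rest [0.4, 0.89, 0.95, -0.08, 1.68, -1.78] [0.4, 0.89, 0.8, -0.08, 1.83, -1.79]<sys>:0: UserWarning: Gimbal lock detected. Setting third angle to zero since it is not possible to uniquely determine all angles.
```

```bash
sed -i '1i import warnings;warnings.filterwarnings("ignore")' h.py; python3 - <<'E'
from h import *
r=rot(gxG,ez,1)
movep(list(G+.12*ez),list(r));gripper_to(.05)
move_l(list(G+.007*ez),feed=.12)
gripper_to(0,f_grip=50)
s=observe();print(s["time_s"],s["opening"],s["ft_force"],s["eef_pos"])
move_l(list(G+.1*ez),feed=.15)
p,d=get_image("scene");cv2.imwrite("pics/s1.png",cv2.resize(p[110:260,180:350,::-1],None,fx=4,fy=4,interpolation=2))
s=observe();print(s["time_s"],s["opening"],s["ft_force"])
E
```

```text
4.0083 0.022891268925727817 [-1.04911645 -0.20987672  6.08391644] [0.52897508 0.11433456 0.00811574]
4.825 0.02267059364798136 [ 0.14190083 -0.07795177 -2.11534457]
```

View pics/s1.png

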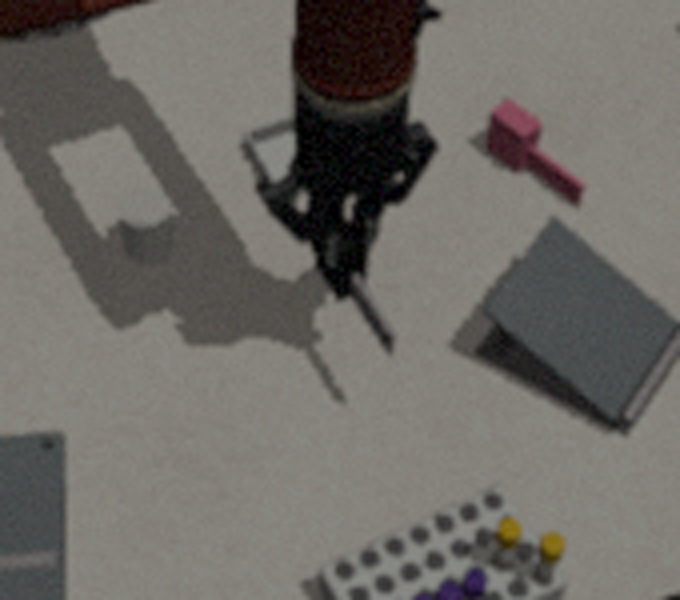

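The gauge is gripped: opening 22.7 mm, blade level in the crop at (375,315). Now to the lane.

```bash
python3 - <<'E'
from h import *
r=rot(lx,ez,1)
movep(list(lane(-.115,.0118,.09)),list(r))
move_l(list(lane(-.115,.0118,.010)),feed=.12)
hold(.1);s=observe();print(s["time_s"],s["ft_force"],(s["eef_pos"]-M)@np.c_[lx,ly,ez])
for n in("top","scene"):
    p,d=get_image(n);b=(330,95,85,110) if n=="top" else (115,200,95,105)
    cv2.imwrite(f"pics/s2{n}.png",np.clip(cv2.resize(p[b[1]:b[1]+b[3],b[0]:b[0]+b[2],::-1],None,fx=5,fy=5,interpolation=2)*1.4,0,255))
E
python3 -c "
import cv2,numpy as np
a=cv2.imread('pics/s2top.png');b=cv2.imread('pics/s2scene.png')[:525]
a=a[:525];cv2.imwrite('pics/s2.png',cv2.resize(np.hstack([a,b]),(790,460)))"
```

```text
6.9667 [ 0.50684451 -0.10115976 -0.67332857] [-0.1139481   0.01159286  0.01113369][ WARN:0@4.390] global loadsave.cpp:1063 imwrite_ Unsupported depth image for selected encoder is fallbacked to CV_8U.
```

View pics/s2.png

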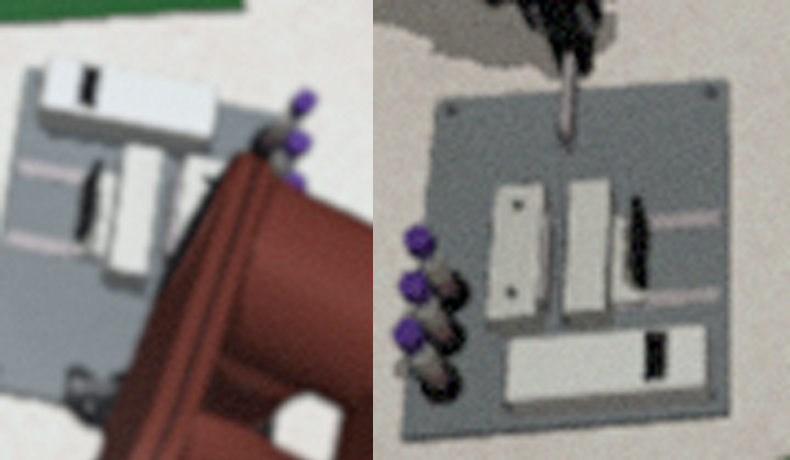

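Nose at (568,140) in the scene half looks offset towards the sliding rail, so I'll measure it in the lane frame before inserting.

```bash
cat >> h.py <<'E'
def ortho(n,fn,x0,x1,y0,y1,z,m=.0004):
    "lane-frame orthophoto at height z over deck; up=+x, left=+y"
    p,d=get_image(n);c=get_calibration(n);T=np.linalg.inv(c["world_from_camera"])
    H=int((x1-x0)/m);W=int((y1-y0)/m)
    i,j=np.meshgrid(np.arange(H),np.arange(W),indexing="ij")
    X=M+((x1-i*m)[...,None]*lx+(y1-j*m)[...,None]*ly+z*ez)
    uv=cv2.projectPoints(X.reshape(-1,3),cv2.Rodrigues(T[:3,:3])[0],T[:3,3],c["intrinsics"],np.array(c["dist_coeffs"]))[0].reshape(H,W,2).astype(np.float32)
    o=cv2.remap(p,uv[...,0],uv[...,1],cv2.INTER_CUBIC)[:,:,::-1];o=np.clip(o*1.6,0,255).astype(np.uint8)
    for y in np.arange(np.ceil(y0*100)/100,y1,.01):
        k=int(round((y1-y)/m));cv2.line(o,(k,0),(k,6),(0,0,255),1);cv2.putText(o,f"{y*1000:.0f}",(k-6,16),0,.33,(0,0,255))
    for x in np.arange(np.ceil(x0*50)/50,x1,.02):
        k=int(round((x1-x)/m));cv2.line(o,(0,k),(6,k),(0,0,255),1);cv2.putText(o,f"{x*1000:.0f}",(8,k+4),0,.33,(0,0,255))
    cv2.imwrite(fn,o)
E
python3 - <<'E'
from h import *
ortho("scene","pics/s3.png",-.11,.1,-.04,.08,.0305)
E
```

```text
(no output)
```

View pics/s3.png

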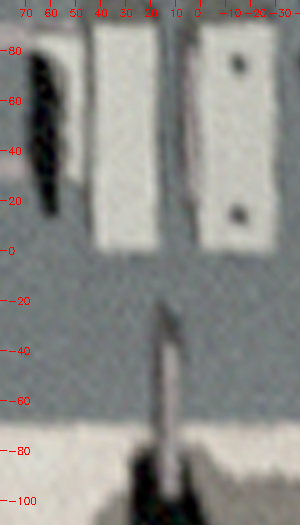

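The blade's bright top runs at cols 162–182, so its centre is at lane y≈11.6 mm, as commanded. The rest is its side or shadow. The free gap is about 4.8 to 16.8 mm, so I'll insert at y=11 with a guard.

```bash
python3 - <<'E'
from h import *
B=np.c_[lx,ly,ez]
def st(t):
    s=observe();print(t,round(s["time_s"],2),"F",(s["ft_force"]@B).round(2),"p",((s["eef_pos"]-M)@B*1000).round(2))
move_l(list(lane(-.085,.0110,.010)),feed=.1);st("a")
hit=move_l(list(lane(-.021,.0110,.010)),feed=.05,max_force=4);st(f"in {hit}")
E
```

```text
a 7.57 F [-0.09 -0.06 -0.42] p [-85.21  11.09   9.88]
in False 9.0 F [-0.23  0.4  -0.56] p [-21.31  11.04   9.94]
```

```bash
python3 - <<'E'
from h import *
B=np.c_[lx,ly,ez]
def st(t):
    s=observe();print(t,round(s["time_s"],2),"F",(s["ft_force"]@B).round(2),"p",((s["eef_pos"]-M)@B*1000).round(2))
for y in (.0085,.0075,.0065,.0055,.0045,.0035,.0025,.0015,.0005,-.0005):
    hit=move_l(list(lane(-.021,y,.010)),feed=.01,max_force=4.5);st(f"{y} {hit}")
    s=observe()
    if hit or abs((s["ft_force"]@B)[1])>4.5:break
E
```

```text
0.0085 False 9.4 F [-0.38  0.22 -0.72] p [-21.04   8.39  10.02]
0.0075 False 9.65 F [ 0.28  0.21 -1.37] p [-20.99   7.44  10.02]
0.0065 False 9.9 F [-0.17 -0.16 -0.98] p [-21.06   6.63   9.95]
0.0055 False 10.15 F [-0.68  1.66 -1.61] p [-20.98   5.62  10.  ]
0.0045 False 10.4 F [-0.82  1.49 -0.93] p [-21.     4.56   9.99]
0.0035 False 10.65 F [-0.04  1.74 -1.51] p [-21.05   3.59   9.96]
0.0025 False 10.9 F [-0.45  2.82 -0.89] p [-21.02   2.64  10.  ]
0.0015 False 11.15 F [ 0.19  5.65 -0.06] p [-21.06   2.33   9.94]
```

The shoe starts at y≈6.2 and goes solid at about 2.5 (blade centre), so my lane y zero is right within about 0.3 mm. Next I'll feel the sliding rail gently for its start setting, then set the gauge down.

```bash
python3 - <<'E'
from h import *
B=np.c_[lx,ly,ez]
def st(t):
    s=observe();f=s["ft_force"]@B;print(t,round(s["time_s"],2),"F",f.round(2),"p",((s["eef_pos"]-M)@B*1000).round(2));return f
move_l(list(lane(-.021,.0115,.010)),feed=.04);f0=st("free")
for y in (.0128,.0136,.0144,.0152,.0160,.0168,.0176):
    hit=move_l(list(lane(-.021,y,.010)),feed=.012,max_force=3);f=st(f"{y} {hit}")
    if hit or abs(f[1]-f0[1])>1.8:break
move_l(list(lane(-.021,.0078,.010)),feed=.03)
hit=move_l(list(lane(-.021,.0078,.0045)),feed=.015,max_force=2.5);st(f"down {hit}")
gripper_to(.045);st("released")
move_l(list(lane(-.021,.0078,.09)),feed=.15)
gripper_to(0)
movep(list(lane(.046,.098,.06)),list(rot(lx,ez,1)));st("side")
ortho("scene","pics/s4.png",-.11,.1,-.04,.08,.0305)
E
```

```text
free 11.55 F [-0.41 -0.49 -0.95] p [-20.88  11.31  10.1 ]
0.0128 False 11.81 F [ 0.36  0.39 -1.5 ] p [-21.    12.62  10.02]
0.0136 False 12.06 F [ 1.32  0.06 -1.49] p [-21.02  13.56   9.98]
0.0144 False 12.31 F [ 0.08  0.6  -0.45] p [-20.99  14.43   9.98]
0.0152 False 12.56 F [-0.11 -2.66 -1.7 ] p [-20.99  14.8   10.02]
down True 13.22 F [-1.01  0.14  3.61] p [-20.72   7.78   8.13]
released 13.57 F [ 0.04  0.48 -0.61] p [-22.09   8.06   6.63]
side 15.31 F [-1.12  0.15 -0.44] p [45.87 98.89 59.24]
```

View pics/s4.png

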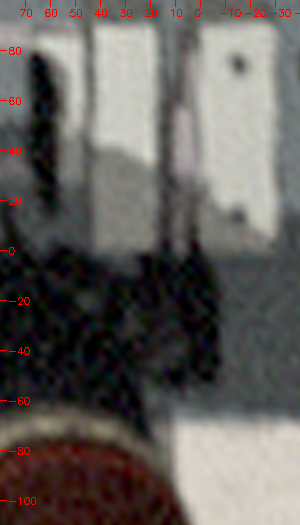

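The sliding rail is felt at blade centre ≈14.7 mm, so the gap is about 17.3 mm and the guide starts near 2.7 mm. To reach ~0.013 it needs about 10.3 mm of travel. I'll push in steps, watching force and position.

```bash
python3 - <<'E'
from h import *
B=np.c_[lx,ly,ez]
def st(t):
    s=observe();f=s["ft_force"]@B;p=((s["eef_pos"]-M)@B*1000);print(t,round(s["time_s"],2),"F",f.round(2),"p",p.round(2));return f,p
move_l(list(lane(.046,.090,.06)),feed=.1)
move_l(list(lane(.046,.090,.014)),feed=.12);f0,p=st("low")
hit=move_l(list(lane(.046,.070,.014)),feed=.015,max_force=2.5);f,p=st(f"contact {hit}")
E
```

```text
low 16.14 F [ 0.33 -0.14 -0.28] p [45.7  90.02 13.63]
contact False 17.62 F [ 0.94  1.92 -0.06] p [45.97 70.43 13.95]
```

```bash
python3 - <<'E'
from h import *
B=np.c_[lx,ly,ez]
def st(t):
    s=observe();f=s["ft_force"]@B;p=((s["eef_pos"]-M)@B*1000);print(t,round(s["time_s"],2),"F",f.round(2),"p",p.round(2));return f,p
for y in (.0695,.069,.0685,.068,.0675,.067):
    move_l(list(lane(.046,y,.014)),feed=.01);f,p=st(y)
    if f[1]>4: break
ortho("scene","pics/s5.png",-.11,.1,-.04,.1,.0305)
E
```

```text
0.0695 17.88 F [ 0.53  5.11 -0.03] p [45.97 70.22 13.96]
```

View pics/s5.png

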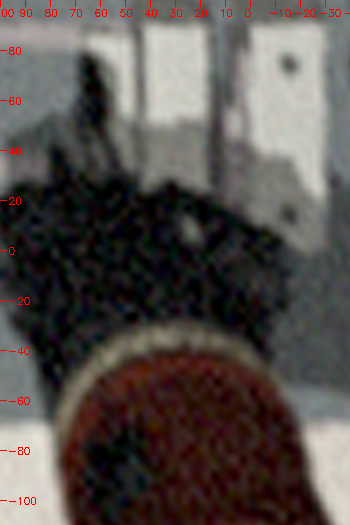

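The tip touches the plate at TCP y≈70.4. Now I'll push, aiming for TCP y≈60.2 and watching for the shoe's force step near 62.

```bash
python3 - <<'E'
from h import *
B=np.c_[lx,ly,ez]
def st(t):
    F=[];
    for _ in range(5):
        hold(.02);s=observe();F.append(s["ft_force"]@B)
    f=np.mean(F,0);p=((s["eef_pos"]-M)@B*1000);print(t,round(s["time_s"],2),"F",f.round(2),"p",p.round(2));return f,p
y=.0695
move_l(list(lane(.046,.0655,.014)),feed=.02);st("a")
for y in np.arange(.0640,.0575,-.0006):
    move_l(list(lane(.046,y,.014)),feed=.015);f,p=st(round(y,4))
    if p[1]<60.3 or f[1]>11: break
E
```

```text
a 18.36 F [-0.22  4.28  0.36] p [45.97 65.65 13.95]
0.064 18.69 F [0.45 4.55 0.16] p [46.01 64.08 13.99]
0.0634 19.02 F [0.73 4.44 0.26] p [46.01 63.46 14.01]
0.0628 19.36 F [ 0.12  4.83 -0.28] p [45.99 62.9  13.96]
0.0622 19.69 F [0.46 5.15 0.17] p [46.02 62.44 14.02]
0.0616 20.02 F [0.57 5.32 0.05] p [45.99 61.96 13.97]
0.061 20.36 F [-0.08  6.04  0.36] p [45.96 61.49 13.96]
0.0604 20.69 F [0.29 6.1  0.22] p [45.98 60.92 13.97]
0.0598 21.02 F [ 0.52  6.48 -0.18] p [45.98 60.42 13.97]
0.0592 21.36 F [ 0.49  6.98 -0.13] p [46.01 59.91 13.99]
```

The force climbs from 4.5 N (friction alone) to 7.0 N, starting near y≈62.3. Both that and the travel put the guide at ≈0.013. I'll back off and look.

```bash
python3 - <<'E'
from h import *
move_l(list(lane(.046,.075,.014)),feed=.06)
move_l(list(lane(.046,.085,.11)),feed=.2)
movep(list(lane(-.021,.11,.17)),list(rot(lx,ez,1)))
ortho("scene","pics/s6a.png",-.11,.1,-.04,.08,.0305);ortho("top","pics/s6b.png",-.11,.1,-.04,.08,.0305)
a=np.hstack([cv2.imread("pics/s6a.png"),cv2.imread("pics/s6b.png")]);cv2.imwrite("pics/s6.png",a);print(observe()["time_s"])
E
```

```text
22.9667
```

View pics/s6.png

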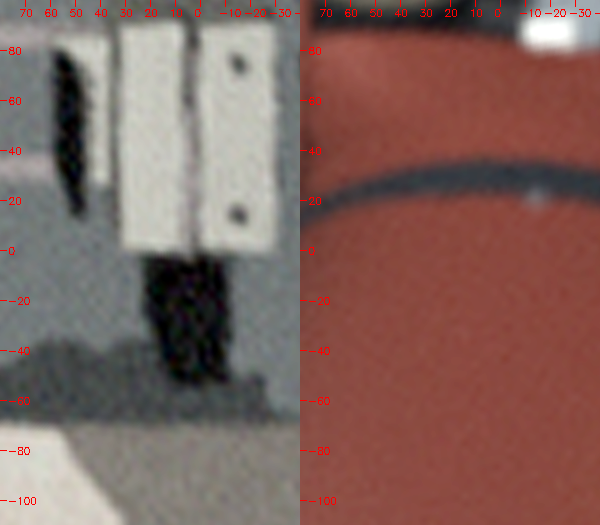

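The blade is in the gap, the guide gap is about 6–7 mm, and the handle stands squarely at the mouth. Now I'll regrasp at y≈4.5 and draw it back.

```bash
python3 - <<'E'
from h import *
B=np.c_[lx,ly,ez]
def st(t,n=4):
    F=[]
    for _ in range(n):
        s=observe();F.append(s["ft_force"]@B);
        if n>1: hold(.02)
    f=np.mean(F,0);p=((s["eef_pos"]-M)@B*1000);print(t,round(s["time_s"],2),"F",f.round(2),"p",p.round(2),round(s["opening"],4));return f,p
gripper_to(.05)
movep(list(lane(-.021,.0045,.09)),list(rot(lx,ez,1)))
move_l(list(lane(-.021,.0045,.009)),feed=.12);st("pre")
gripper_to(0,f_grip=50);f,p=st("grip")
move_l(list(lane(-.021,.0045,.0105)),feed=.02);f,p=st("eased")
for x in (-.026,-.034,-.045,-.06,-.075,-.09,-.105,-.12):
    move_l(list(lane(x,.0045,.0105)),feed=.04);st(x,1)
ortho("scene","pics/s7.png",-.11,.1,-.04,.08,.0305)
E
```

```text
pre 24.97 F [ 0.04 -0.37  0.  ] p [-19.88   4.42  10.3 ] 0.0501
grip 25.38 F [-1.08 -0.45  5.64] p [-20.19   4.11  10.18] 0.0226
eased 25.7 F [ 1.09 -1.88  0.82] p [-20.83   4.2   10.5 ] 0.0227
-0.026 25.99 F [ 1.01 -2.91 -0.83] p [-26.34   4.27  10.43] 0.0226
-0.034 26.34 F [ 0.32 -3.79  1.06] p [-34.76   4.34  10.45] 0.0228
-0.045 26.77 F [-1.19 -2.95  1.18] p [-45.64   4.48  10.46] 0.0226
-0.06 27.29 F [-2.1  -3.53  0.75] p [-61.23   4.62  10.25] 0.0226
-0.075 27.82 F [-0.13 -0.12 -0.79] p [-75.65   5.1   10.26] 0.0224
-0.09 28.34 F [ 0.43  0.14 -1.27] p [-90.21   4.5   10.52] 0.0224
-0.105 28.87 F [-0.08 -0.97 -0.88] p [-105.1     4.48   10.56] 0.0225
-0.12 29.39 F [-0.11  0.04 -1.58] p [-120.09    4.46   10.56] 0.0223
```

View pics/s7.png

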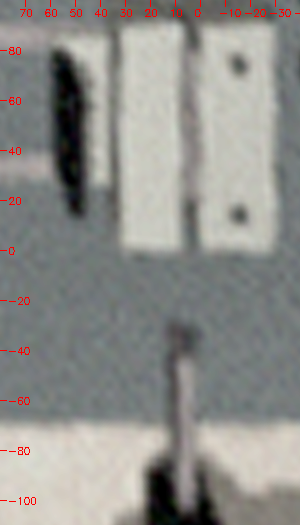

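The drag showed: about 3–3.8 N sideways while nipped, gone once the blade left the shoe. The guide edge (col ~184) and push plate (col ~69) have not moved. Now to the rest.

```bash
python3 - <<'E'
from h import *
B=np.c_[rx,ry,rz]
def st(t):
    s=observe();print(t,round(s["time_s"],2),"F",(s["ft_force"]@B).round(2),"p",((s["eef_pos"]-R0)@B*1000).round(2),round(s["opening"],4))
move_l(list(lane(-.12,.0045,.16)),feed=.2)
r=rot(rx,rz,1)
movep(list(rest(.035,0,.11)),list(r));st("above")
move_l(list(rest(.035,0,.030)),feed=.12);hold(.1);st("near")
for n,b in(("scene",(270,140,100,80)),("top",(140,125,100,100))):
    p,d=get_image(n);cv2.imwrite(f"pics/s8{n}.png",np.clip(cv2.resize(p[b[1]:b[1]+b[3],b[0]:b[0]+b[2],::-1],None,fx=6,fy=6,interpolation=2)*1.0,0,255).astype(np.uint8))
E
```

```text
above 33.06 F [ 0.38 -0.47 -0.96] p [ 35.12   0.85 110.14] 0.0229
near 33.98 F [-0.45 -0.1  -0.96] p [34.46  0.27 31.9 ] 0.0225
```

View pics/s8scene.png

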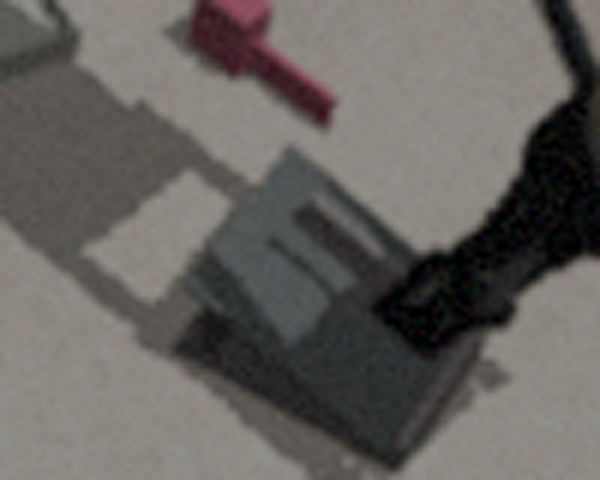

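The blade, at about (345,225), points up the slope in line with the plate's edges, and the gripper is just above the ledge end. I'll lower until contact, ease off and slide down to the ledge.

```bash
python3 - <<'E'
from h import *
B=np.c_[rx,ry,rz]
def st(t):
    s=observe();p=((s["eef_pos"]-R0)@B*1000);print(t,round(s["time_s"],2),"F",(s["ft_force"]@B).round(2),"p",p.round(2),round(s["opening"],4));return p
hold(.2)
hit=move_l(list(rest(.035,0,.005)),feed=.02,max_force=3);p=st(f"down {hit}")
z=p[2]/1000+.001
move_l(list(rest(.035,0,z)),feed=.02);hold(.1);st("eased")
hit=move_l(list(rest(.012,0,z)),feed=.02,max_force=3.5);p=st(f"ledge {hit}")
E
```

```text
down True 35.2 F [ 0.84 -0.91  5.05] p [34.88 -0.08 10.09] 0.0225
eased 35.59 F [-0.31  0.31 -1.4 ] p [35.14 -0.1  10.22] 0.0226
ledge True 36.28 F [4.13 0.21 7.6 ] p [23.33 -0.08 10.08] 0.0226
```

```bash
python3 - <<'E'
from h import *
B=np.c_[rx,ry,rz]
hold(.2);s=observe();print(s["time_s"],(s["ft_force"]@B).round(2),((s["eef_pos"]-R0)@B*1000).round(2))
for n,b in(("scene",(290,150,70,70)),("top",(150,130,75,75))):
    p,d=get_image(n);cv2.imwrite(f"pics/s9{n}.png",np.clip(cv2.resize(p[b[1]:b[1]+b[3],b[0]:b[0]+b[2],::-1],None,fx=7,fy=7,interpolation=2)*1.7,0,255).astype(np.uint8))
E
```

```text
36.4833 [3.06 0.49 3.96] [23.34 -0.1  10.12]
```

View pics/s9scene.png

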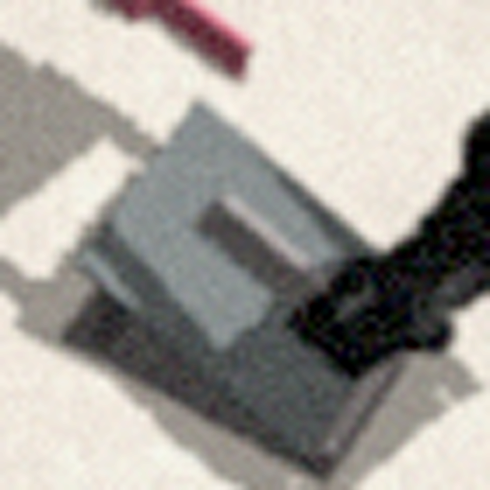

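View pics/s9top.png

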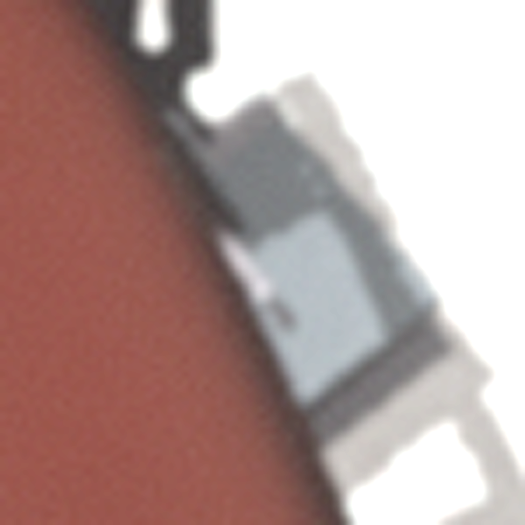

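I can't tell from these whether the back is on the ledge or the base dragged on the slope. I'll lift 2 mm and slide again.

```bash
python3 - <<'E'
from h import *
B=np.c_[rx,ry,rz]
def st(t):
    F=[]
    for _ in range(4): hold(.02);s=observe();F.append(s["ft_force"]@B)
    p=((s["eef_pos"]-R0)@B*1000);print(t,round(s["time_s"],2),"F",np.mean(F,0).round(2),"p",p.round(2));return p
move_l(list(rest(.027,0,.0135)),feed=.02);st("lift")
hit=move_l(list(rest(.012,0,.0135)),feed=.015,max_force=4);p=st(f"ledge {hit}")
E
```

```text
lift 37.08 F [-1.05  0.28 -1.05] p [27.06 -0.11 12.99]
ledge True 37.62 F [ 0.6   0.51 -0.62] p [23.31 -0.14 11.82]
```

```bash
python3 - <<'E'
from h import *
B=np.c_[rx,ry,rz]
def st(t):
    F=[]
    for _ in range(4): hold(.02);s=observe();F.append(s["ft_force"]@B)
    p=((s["eef_pos"]-R0)@B*1000);print(t,round(s["time_s"],2),"F",np.mean(F,0).round(2),"p",p.round(2));return p
for x in(.0228,.0220,.0212):
    hit=move_l(list(rest(x,0,.0128)),feed=.01,max_force=6);p=st(f"{x} {hit}")
    if hit:break
E
```

```text
0.0228 False 37.97 F [ 1.7  -0.07 -3.  ] p [23.14 -0.14 12.02]
0.022 False 38.28 F [ 4.81 -0.6  -2.24] p [22.9  -0.13 12.22]
0.0212 False 38.6 F [ 7.09 -0.52 -1.04] p [22.75 -0.14 12.31]
```

That is a solid stop at x≈23, with force climbing 7 N over 0.4 mm, so it is the ledge. I'll lower while lightly against it and release.

```bash
python3 - <<'E'
from h import *
B=np.c_[rx,ry,rz]
def st(t):
    F=[]
    for _ in range(4): hold(.02);s=observe();F.append(s["ft_force"]@B)
    p=((s["eef_pos"]-R0)@B*1000);print(t,round(s["time_s"],2),"F",np.mean(F,0).round(2),"p",p.round(2),round(s["opening"],4));return p
move_l(list(rest(.0227,0,.012)),feed=.01);st("light")
hit=move_l(list(rest(.0227,0,.007)),feed=.012,max_force=4);p=st(f"down {hit}")
gripper_to(.04);p=st("open")
move_l(list(rest(.0227,0,.10)),feed=.12);st("up")
move_l(list(rest(.0227,0,.10)+np.array([0,0,.12])),feed=.25)
set_joints([-.9,.1,1.5,0,1.5,0]);
for n,b in(("scene",(285,150,80,75)),("top",(150,130,75,75))):
    p,d=get_image(n);np.save(f"pics/s10{n}.npy",d);cv2.imwrite(f"pics/s10{n}f.png",p[:,:,::-1]);cv2.imwrite(f"pics/s10{n}.png",np.clip(cv2.resize(p[b[1]:b[1]+b[3],b[0]:b[0]+b[2],::-1],None,fx=7,fy=7,interpolation=2)*1.7,0,255).astype(np.uint8))
print(observe()["time_s"])
E
```

```text
light 38.98 F [ 4.61 -0.58 -0.25] p [23.   -0.09 12.05] 0.0226
down True 39.29 F [0.09 0.35 1.37] p [23.6  -0.31 10.22] 0.0228
open 39.67 F [-0.41  0.01 -0.54] p [24.46 -0.54  9.34] 0.0397
up 40.63 F [ 0.01 -0.42  0.11] p [22.97 -0.15 98.4 ] 0.04
44.2
```

View pics/s10scene.png

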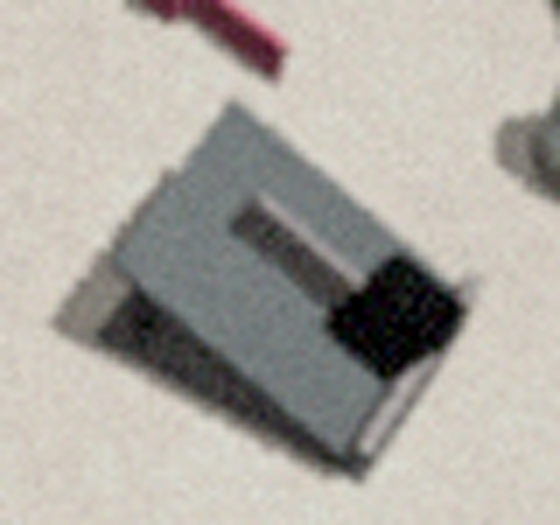

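View pics/s10top.png

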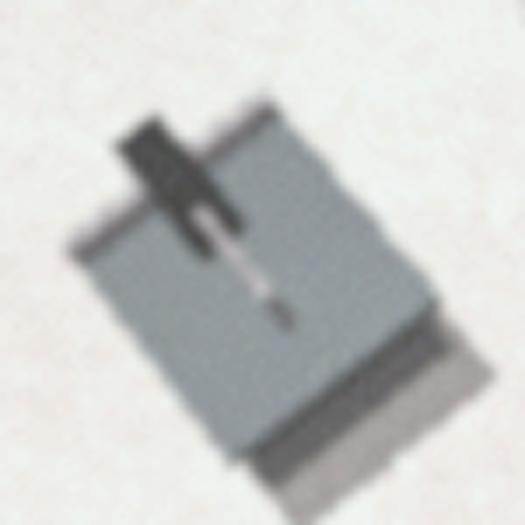

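View pics/s10scenef.png

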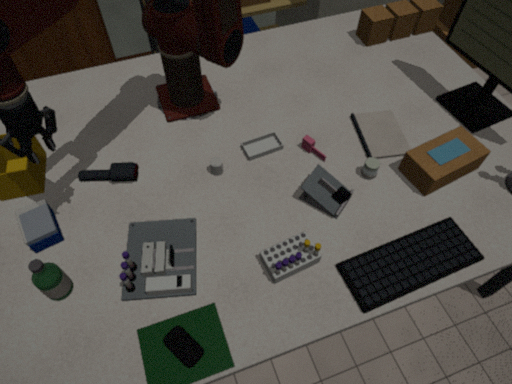

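```bash
python3 - <<'E'
from h import *
B=np.c_[rx,ry,rz]
s=observe();print(s["eef_pos"],s["ft_force"])
for n in("top","scene"):
    L=((cloud(n,np.load(f"pics/s10{n}.npy")).reshape(-1,3)-R0)@B)*1000
    s=(abs(L[:,1])<30)&(L[:,0]>-10)&(L[:,0]<60)&(L[:,2]>46)&(L[:,2]<56);b=L[s]
    print(n,"handle top",s.sum(),box(b/1000),b[:,2].mean())
    s=(abs(L[:,1])>18)&(abs(L[:,1])<52)&(L[:,0]>-15)&(L[:,0]<12)&(L[:,2]>9)&(L[:,2]<20);print(" ledge top x",np.percentile(L[s][:,0],[5,50,95]).round(1),s.sum())
    s=(abs(L[:,1])<8)&(L[:,0]>45)&(L[:,0]<115)&(L[:,2]>8)&(L[:,2]<40);b=L[s];print(" blade",np.percentile(b,[2,50,98],axis=0).round(1).tolist())
    s=(abs(L[:,1])>20)&(abs(L[:,1])<50)&(L[:,0]>10)&(L[:,0]<100)&(abs(L[:,2])<6);print(" slope z",np.median(L[s][:,2]))
E
```

```text
[ 0.43644488 -0.42232553  0.28993723] [-0.7181337  -0.6910453   0.12505944]
top handle top 83 ((22.336862564086914, -0.760228157043457), (22.596471786499023, 41.38095474243164), 86.6732406616211) 49.901237434108594
 ledge top x [-8.2 -2.2  2.1] 70
 blade [[49.4, -3.9, 13.2], [81.1, -1.6, 29.0], [102.0, 0.8, 32.9]]
 slope z 0.19452192540834706
scene handle top 98 ((17.80765724182129, 1.44805908203125), (24.55327033996582, 40.73476028442383), 88.30731964111328) 49.97004061010506
 ledge top x [-9.4 -5.2 -1.5] 37
 blade [[46.2, -2.5, 8.3], [72.0, 1.5, 21.3], [97.1, 5.0, 32.5]]
 slope z 0.40345369231741324
```

The depth puts the handle at x≈20 (mean of both cameras) with its back within about 1–2 mm of the ledge. However, the contact force had dropped to zero when I released, so a small gap is possible. There's time for a gentle re-seat: regrasp, press lightly onto the ledge, then open while pressed.

```bash
python3 - <<'E'
from h import *
B=np.c_[rx,ry,rz]
def st(t):
    F=[]
    for _ in range(4): hold(.02);s=observe();F.append(s["ft_force"]@B)
    p=((s["eef_pos"]-R0)@B*1000);print(t,round(s["time_s"],2),"F",np.mean(F,0).round(2),"p",p.round(2),round(s["opening"],4));return np.mean(F,0),p
gripper_to(.045)
movep(list(rest(.0232,0,.12)),list(rot(rx,rz,1)))
move_l(list(rest(.0232,0,.0105)),feed=.12);st("pre")
gripper_to(0,f_grip=25);st("grip")
for x in(.0225,.0218,.0211,.0204,.0197,.019):
    move_l(list(rest(x,0,.0103)),feed=.01);f,p=st(x)
    if f[0]>5: break
E
```

```text
pre 48.44 F [-0.42  0.05  0.54] p [22.69  0.22 12.16] 0.0452
grip 48.82 F [ 0.33 -0.44  3.58] p [22.87  0.04 11.63] 0.0231
0.0225 49.13 F [ 2.98 -0.73  5.81] p [22.78  0.07 11.65] 0.0233
0.0218 49.45 F [ 5.51 -0.91  6.1 ] p [22.7   0.08 11.68] 0.0228
```

It was already against the ledge: force rose at once, with no travel. Release, retreat and a final check.

```bash
python3 - <<'E'
from h import *
gripper_to(.042)
B=np.c_[rx,ry,rz]
s=observe();print(s["time_s"],((s["eef_pos"]-R0)@B*1000).round(2))
move_l(list(rest(.0225,0,.10)),feed=.12)
move_l(list(rest(.0225,0,.10)+np.array([0,0,.12])),feed=.25)
set_joints([-.5,.0,1.6,0,1.5,0]);hold(.3)
o=[]
for n,b in(("scene",(285,150,80,75)),("top",(150,130,80,75))):
    p,d=get_image(n);L=((cloud(n,d).reshape(-1,3)-R0)@B)*1000
    q=(abs(L[:,1])<30)&(L[:,0]>-10)&(L[:,0]<60)&(L[:,2]>46)&(L[:,2]<56);print(n,box(L[q]/1000))
    o.append(np.clip(cv2.resize(p[b[1]:b[1]+b[3],b[0]:b[0]+b[2],::-1],None,fx=4.9,fy=4.9,interpolation=2)*1.7,0,255).astype(np.uint8))
cv2.imwrite("pics/s11.png",np.hstack(o));ortho("scene","pics/s12.png",-.11,.1,-.04,.08,.0305)
print(observe()["time_s"],observe()["ft_force"])
E
```

```text
49.775 [21.88 -0.08  9.48]
scene ((18.04669761657715, 0.49175453186035156), (26.513599395751953, 40.267967224121094), 89.7018814086914)
top ((22.099517822265625, -1.0087556838989258), (22.571571350097656, 38.746219635009766), 85.9471206665039)
53.7917 [-0.19388374 -0.61373445 -0.37001473]
```

View pics/s11.png

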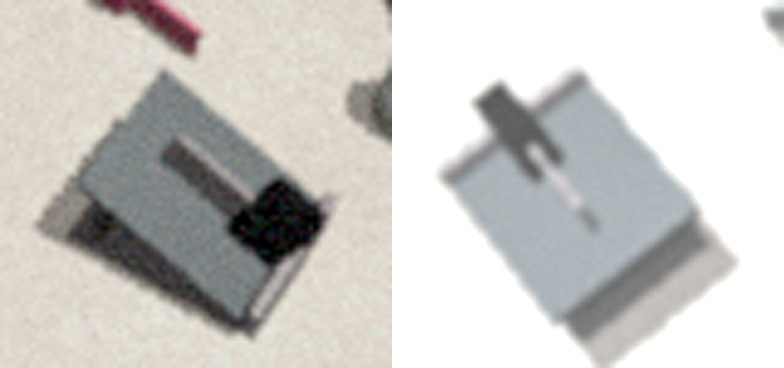

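View pics/s12.png

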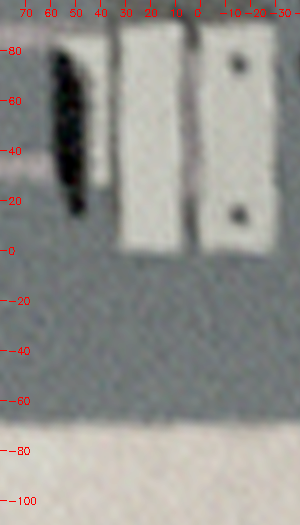

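The gauge stands on the slope with its handle at the ledge, at left (275,220) and right (515,125), blade up the slope. The guide is unchanged in the lane view (edge col ~184, plate col ~69) and the arm is clear. Handing in.

```bash
python3 - <<'E'
from plant import *
job_done()
print(observe()["time_s"])
E
```

```text
the job is handed in; nothing more can be done
the job is handed in; nothing more can be done
```

The job is done in the order asked and was handed in at about 54 s of the 72 s allowed; no verdict is reported.

- **Insertion:** I slid the black gauge's blade into the gap with no contact. I felt both rails with the blade before setting the gauge down; the guide turned out to start about 2.7 mm closed, not fully open.
- **Guide setting:** I pushed the guide until the blade was nipped. Push force rose from 4.5 to 7.0 N. Both the travel and the force onset put the guide at about 0.013, between first nip (0.011) and solid (0.015).
- **Drawing out:** The blade came straight back with 3–4 N of sideways load, which vanished once it left the shoe. The lengthwise drag readings were only 1–2 N, mixed in sign and close to the sensor noise, because I took them at the end of each step. Pictures show the guide where the push left it.
- **Parking:** The gauge stands on the slope with its blade up the slope. I regrasped it once to check: force rose at once with no travel, so its back was already on the ledge.

**Disagreement:** The two cameras put the parked handle's centre at x 18 and 22 mm. The mean is the expected 20, and the felt contact agrees with it. I saw no disturbance to the other things on the bench.

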